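# Seat the bench block in the bench stop

### The arm

A 6-joint arm with a two-finger parallel gripper is mounted at the origin on a cart in front of the work surface, level with it; the furniture and walls round the work are solid. World frame = base frame: x ahead of the robot, y to its left, z up, the work surface at z = 0. Lengths are in m, angles in rad, forces in N, time in s.
With the tool pointing down it reaches from about 0.3 to 0.775 m from the base axis. Payload 14.6 kg.
Tool frame: the origin (TCP) lies at the very end of the fingers, on their centre line; the grasp point (between the pads) lies 19 mm behind it; z points along the fingers, y is the line along which they close (so a half turn about z gives the same grasp; the last joint's range is limited). The gripper opens to 94 mm and grips with 3 to 60 N. Pads are 16 mm wide; open, the fingers measure 119 mm over their backs; the gripper's body (75 mm by 177 mm) begins 78 mm behind the grasp point.
Start: joints at [1.091, 0.3, 1.521, -0, 1.321, -0.067], TCP at [0.221, 0.504, 0.205] pointing down, gripper open.
Joint ranges: [-3.03, 3.03], [-0.79, 2.21], [0.23, 2.52], [-1.04, 4.18], [0, 3.07], [-2.55, 2.55]. Speed limits (rad/s): [2.22, 2.22, 2.57, 3.14, 3.14, 3.14].

### API

Orientations are given as [roll, pitch, yaw] about the fixed x, y, z axes, in that order (R = Rz(yaw) Ry(pitch) Rx(roll)).
In Python, from station import ctrl gives the robot as it stands.
- The arm moves only by the tool move_arm, never from a script. Its argument "targets" is a list of rows, each a list of 6 numbers: the shift along the tool's x, y, z in units of 1000 mm (1.0 is 1000 mm), then the turn, a rotation vector about the tool's x, y, z in units of 30 degrees (1.0 is 30 degrees). In form: [[tx, ty, tz, ax, ay, az], ...]. A call has exactly 5 rows; each row is the pose to reach, as a shift and turn from the pose commanded when the call began, along the tool's axes at that moment; what a row does not reach only later rows make up. A row lasts 1/12 s, in which the tool goes at most 41.7 mm and 7.16 degrees, less where a joint would pass 70% of its speed; a pose out of reach is approached as far as the arm can. A call with a number of a shift or a turn outside -1 to 1 is refused whole. A call with a gripper value outside its range is refused whole. "fingers" is the opening, from -1 (shut) to 1 (fully open), set as the call begins (left out, the last holds). The fingers move at their own pace and stop on an object; "grip_force" is the grip in N (left out, the last holds). Time passes only in rows, so rows that repeat a pose let the fingers close, or fill a call up. It gives the time, the measured TCP pose, the force and the opening at its end, in the units of the state.
- ctrl.get_obs(): the state, without advancing time (a new reading comes with each control period).
- ctrl.camera(name): name is "side" or "top"; returns the picture (480x640x3 uint8, red, green, blue); there is no depth.
- ctrl.camera_info(name): a dict with "fx", "fy", "cx", "cy" (pixels), "rvec" (rotation vector, rad) and "tvec" (3), from world to camera coordinates, as OpenCV has them. Camera axes: x right, y down, z forward; pixel columns grow to the right and rows downward; lengths in m; the calibration is good to about 2 mm. A picture is of the moment at which its call begins. camera_info takes no time and is no camera call.
- ctrl.hand_in(): hands the job in, once; it reports no verdict.
The state is a dict: "time_s": time; "qpos": joint angles; "joint_vel": joint speeds; "tau": joint torques, N m; "ee_pos": TCP position; "eef_rot": TCP orientation; "force": force on the tool from outside, world axes, zero at the start; "moment": the same for the moment, N m; "grip_width": finger opening in m.
Only numpy, scipy, OpenCV 4.12 (cv2) and the standard library are available. Lean on these libraries where they do the work, as an engineer would, in place of code of your own. Each camera call takes 0.05 s, during which the arm holds its last target. There are 200 camera calls.

### The job

Get the bench ready for hammering: push the flat polished steel block along the bench top with the fingertips until it is seated in the inner corner of the L-shaped wooden bench stop, square and tight against both battens. Only push it: the block stays flat on the bench and is never picked up, tipped or set on top of the stop. Leave the doming block, bead jar, brass scrap and copper bangle undisturbed, and finish with the hand clear of everything.

Things in the scene. Friction and masses are not known exactly. Their poses are not given: they have to be found in the camera images.
- steel_block: loose flat square block of polished steel, 64 x 64 x 20 mm high, 0.46 to 0.72 kg (3 to 9 N slide it). Origin: centre of its underside; x and y point squarely out of two side faces (32 mm away), z up. It starts flat on the bench on the open side of the stop, its centre 85 to 160 mm from each batten, turned up to 0.35 rad to the stop
- bench_stop: fixed L-shaped stop of two brown wooden battens with brass corner strap. Origin: inner corner of the L at bench height. Inner face of the far batten: plane x = 0, from y = 0 to -210 mm; of the left batten: plane y = 0, from x = 0 to -150 mm. Battens 22 mm wide (outward, +x and +y), 16 mm high. Open towards -x (robot) and -y (right). Seated block: origin at x = y = -32 mm here, sides parallel
- doming_block: loose grey steel cube with round hollows, 42 x 42 x 42 mm, bystander near the robot's end of the left batten (its centre 195 to 220 mm from the inner corner along -x of the stop, within 20 mm of the left batten's line). Origin: centre of its underside
- bead_jar: loose small glass jar of blue beads with a grey lid, 49 mm across, 57 mm high, bystander beyond the far batten. Origin: centre of its underside
- brass_scrap: loose bent piece of brass sheet, 42 x 50 x 19 mm, bystander on the left. Origin: centre of its underside
- copper_bangle: loose copper ring lying flat, 66 mm across, 4 mm thick, bystander on the right. Origin: its centre, underside
Not all that is in view belongs to the job. What is meant by the steel_block is not green or red, and is the larger of those in its own colour.

How it is judged:
By the outcome, as a careful person would: the job done as asked, in the order asked, and still so for the second after the job is handed in, with the robot touching nothing.
It also fails if it takes over 72 s, if anything falls off the work surface, if the arm or the gripper's body presses on something with over 40 N, if the wrist force passes 120 N, or if a joint passes its speed limit or range.

## Working session

There is one attempt and no reset: what is moved stays moved. The work goes in short steps, Python scripts to look and compute and a tool call to move; the robot and the scene stay as the last step left them, time stands still between calls to the robot, and variables do not carry over. Pictures are saved under pics/ and viewed, on a budget of 10 in all, crops included, one or two more only if the job needs it, and the job is handed in when it is done.

Besides the shell and the picture viewer there is one more tool, called after ">>>" as name(argument=value, ...) on one line, values as JSON. move_arm: Moves the arm, as the interface text tells. Shifts and turns lie within -1 to 1; 1 stands for 1000 mm of shift or 30 degrees of turn. Its arguments: {"type":"object","properties":{"targets":{"type":"array"},"fingers":{"type":"number"},"grip_force":{"type":"number"}},"required":["targets"]}

```bash
mkdir -p pics; cat > h.py <<'E'
import numpy as np, cv2
from station import ctrl
def cam(n):
    i=ctrl.camera_info(n); K=np.array([[i['fx'],0,i['cx']],[0,i['fy'],i['cy']],[0,0,1.]])
    return K,np.array(i['rvec'],float),np.array(i['tvec'],float)
def proj(n,P):
    K,r,t=cam(n); return cv2.projectPoints(np.array(P,float).reshape(-1,3),r,t,K,None)[0].reshape(-1,2)
def unproj(n,uv,z=0):
    K,r,t=cam(n); R=cv2.Rodrigues(r)[0]; uv=np.array(uv,float).reshape(-1,2)
    d=np.c_[uv,np.ones(len(uv))]@np.linalg.inv(K).T@R; c=-R.T@t
    return c+d*((z-c[2])/d[:,2])[:,None]
def save(n,f):
    im=ctrl.camera(n); cv2.imwrite('pics/'+f,im[:,:,::-1]); return im
E
python3 - <<'E'
from h import *
save('top','t0.png');save('side','s0.png')
for n in('top','side'):
    K,r,t=cam(n);print(n,K[0,0],-cv2.Rodrigues(r)[0].T@t)
o=ctrl.get_obs();print(o['ee_pos'],o['eef_rot'],o['grip_width'])
E
```

```text
top 469.9570062720605 [ 0.51380767 -0.01644453  0.99372055]
side 578.2570104624224 [ 0.2571076  -0.96987552  0.48933646]
[0.22056102 0.50359379 0.20496207] [-3.14060519e+00 -7.00166890e-05  2.72876785e+00] 0.0938268298475343
```

View pics/t0.png

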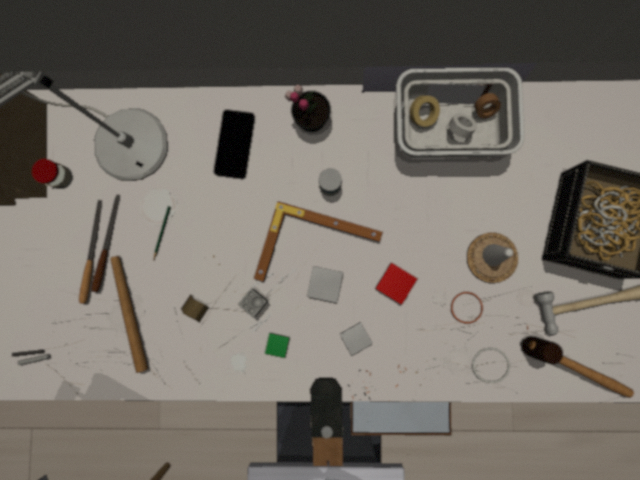

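View pics/s0.png

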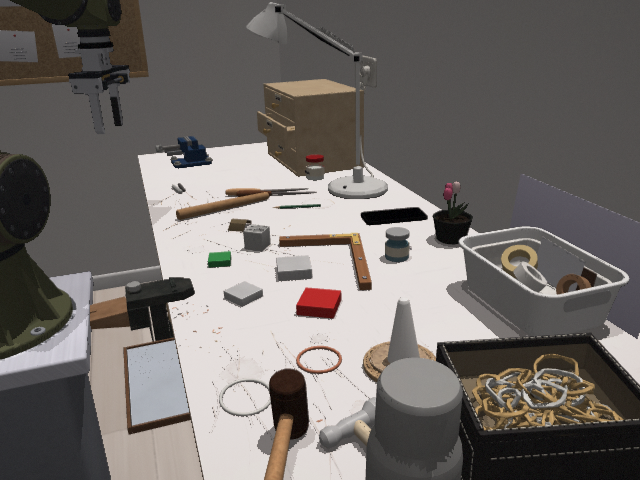

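Candidates for the steel block are grey plates at top (325,284) and (356,338), with red (396,283), green (277,345) and the hollowed doming cube (254,302) ruled out. The larger grey plate is (325,284), on the stop's open side. I'll measure it and check a crop.

```bash
cat >> h.py <<'E'
def quad(im,box,thr,n='top',z=.02,sat=None):
    x0,y0,x1,y1=box; c=cv2.resize(im[y0:y1,x0:x1],None,fx=4,fy=4,interpolation=cv2.INTER_CUBIC)
    m=thr(c.astype(int)).astype(np.uint8)
    cs=cv2.findContours(m,cv2.RETR_EXTERNAL,cv2.CHAIN_APPROX_NONE)[0]; k=max(cs,key=cv2.contourArea)
    return (k.reshape(-1,2)+.5)/4-.5+[x0,y0]
E
python3 - <<'E'
from h import *
im=cv2.imread('pics/t0.png')[:,:,::-1]
c=cv2.resize(im[170:370,220:420],(800,800),interpolation=cv2.INTER_CUBIC)[:,:,::-1]
cv2.imwrite('pics/c0.png',cv2.resize(c,(600,600)))
for (u,v) in [(325,284),(340,295),(325,310),(356,338),(270,240),(330,222)]: print(u,v,im[v,u])
print(im[284,300:350].tolist())
E
```

```text
325 284 [132 130 125]
340 295 [155 148 141]
325 310 [162 155 147]
356 338 [136 135 128]
270 240 [103  64  36]
330 222 [114  74  41]
[[164, 157, 149], [162, 156, 147], [165, 158, 150], [162, 155, 147], [164, 157, 149], [163, 156, 148], [164, 157, 148], [160, 153, 146], [152, 144, 137], [144, 139, 132], [139, 136, 129], [133, 132, 127], [134, 132, 126], [135, 133, 127], [135, 131, 125], [135, 133, 126], [135, 132, 126], [134, 132, 125], [134, 132, 125], [136, 133, 127], [134, 132, 125], [135, 132, 126], [133, 132, 126], [133, 131, 124], [133, 132, 124], [132, 130, 125], [133, 131, 124], [133, 130, 124], [133, 132, 124], [132, 130, 123], [133, 132, 126], [131, 129, 122], [131, 129, 122], [133, 131, 126], [129, 127, 122], [132, 131, 123], [131, 129, 123], [131, 130, 124], [131, 129, 123], [128, 126, 120], [125, 121, 117], [135, 131, 124], [152, 145, 138], [163, 156, 148], [165, 157, 150], [163, 156, 148], [163, 158, 148], [162, 155, 146], [163, 156, 149], [163, 156, 149]]
```

View pics/c0.png

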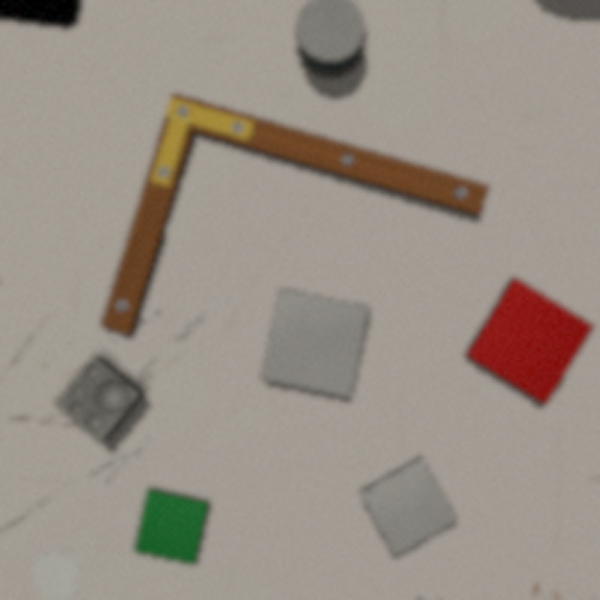

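The crop shows the larger plain grey plate at full-frame pixel (325,284), inside the open side of the L. The smaller grey plate is the decoy at (356,338), and the inner corner is near (283,214). Next I'll fit the poses.

```bash
cat >> h.py <<'E'
from scipy.optimize import minimize
def box(x0,x1,y0,y1,h): return [[x,y,z] for x in(x0,x1) for y in(y0,y1) for z in(0,h)]
STOP=[box(0,.022,-.21,.022,.016),box(-.15,.022,0,.022,.016)]
BLK=[box(-.032,.032,-.032,.032,.02)]
def world(P,p):
    c,s=np.cos(p[2]),np.sin(p[2]); P=np.array(P); return np.c_[p[0]+c*P[:,0]-s*P[:,1],p[1]+s*P[:,0]+c*P[:,1],P[:,2]]
def render(n,parts,p,b):
    x0,y0,x1,y1=b; m=np.zeros(((y1-y0)*8,(x1-x0)*8),np.uint8)
    for P in parts:
        q=(proj(n,world(P,p))-[x0,y0]+.5)*8-.5
        cv2.fillConvexPoly(m,np.round(cv2.convexHull(q.astype(np.float32))*16).astype(np.int32),255,shift=4)
    return cv2.resize(m,(x1-x0,y1-y0),interpolation=cv2.INTER_AREA)/255.
def fit(n,alpha,parts,p0,b):
    B=lambda a:cv2.GaussianBlur(a,(0,0),1.0)
    A=cv2.GaussianBlur(alpha,(0,0),.6)
    f=lambda d:((B(render(n,parts,np.array(p0)+np.array(d)*[.01,.01,.1],b))-A)**2).sum()
    best=minimize(f,[0,0,0],method='Nelder-Mead',options=dict(initial_simplex=[[0,0,0],[1,0,0],[0,1,0],[0,0,1]],xatol=1e-3,fatol=1e-3,maxiter=300))
    return np.array(p0)+best.x*[.01,.01,.1],best.fun
def a_stop(im,b):
    c=im[b[1]:b[3],b[0]:b[2]].astype(float); s=c[...,0]-c[...,2]; return np.clip((s-20)/35,0,1)
def a_blk(im,b):
    c=im[b[1]:b[3],b[0]:b[2]].astype(float); return np.clip((158-c[...,0])/24,0,1)
def rel(s,q):
    c,t=np.cos(s[2]),np.sin(s[2]); d=q[:2]-s[:2]; return np.array([c*d[0]+t*d[1],-t*d[0]+c*d[1],q[2]-s[2]])
E
python3 - <<'E'
from h import *
im=cv2.imread('pics/t0.png')[:,:,::-1]
bs=(250,195,390,290); bb=(302,260,350,310)
c=unproj('top',[[283,214],[325,284],[375,238]],.016); print(c)
y=c[2]-c[0]; yaw0=np.arctan2(-y[0],-y[1])  # -> -y axis
yaw0=np.arctan2(y[1],y[0])+np.pi/2
s,e=fit('top',a_stop(im,bs),STOP,[*c[0,:2],yaw0],bs)
q,e2=fit('top',a_blk(im,bb),BLK,[*c[1,:2],yaw0],bb)
q2,e3=fit('top',a_blk(im,bb),BLK,[*c[1,:2],yaw0+.3],bb)
print(s,e,q,e2,q2,e3); print('rel',rel(s,q))
np.save('s.npy',s)
d=unproj('top',[[256,302],[356,338],[277,345],[396,283]],.02);print(d)
for k in d: print(rel(s,np.r_[k[:2],0])[:2])
E
```

```text
[[ 0.66902308  0.08648364  0.016     ]
 [ 0.52166177 -0.00129529  0.016     ]
 [ 0.61681877 -0.10604243  0.016     ]]
[ 0.67161087  0.08531054 -0.29472001] 294.5282539594602 [ 0.51912392 -0.00139585 -0.21409841] 32.422885796912574 [ 0.51900487 -0.00133525 -0.22248165] 32.52722244885858
rel [-0.12072648 -0.12726109  0.0806216 ]
[[ 0.48513546  0.14140456  0.02      ]
 [ 0.41169923 -0.0639924   0.02      ]
 [ 0.39766306  0.0974884   0.02      ]
 [ 0.52310116 -0.14730281  0.02      ]]
[-0.19472898 -0.00049043]
[-0.20533685 -0.21836256]
[-0.26567347 -0.06792136]
[-0.07453884 -0.26572178]
```

```bash
python3 - <<'E'
from h import *
im=cv2.imread('pics/t0.png')[:,:,::-1]
bs=(250,195,390,290); A=a_stop(im,bs); A=cv2.morphologyEx(A,cv2.MORPH_CLOSE,np.ones((5,5)))
for g in([.669,.0865,-.265],[.665,.085,-.25],[.672,.08,-.24]):
    s,e=fit('top',A,STOP,g,bs); print(s,e)
R=render('top',STOP,s,bs)
v=np.dstack([A,R,0*A])*255
v=np.vstack([cv2.resize(v,None,fx=4,fy=4)[:300],]) if 0 else cv2.resize(v,None,fx=5,fy=5)
cv2.imwrite('pics/fit.png',v)
E
```

```text
[ 0.67165537  0.08507692 -0.29728842] 260.52909899598825
[ 0.6715977   0.08540894 -0.29456966] 259.4861509901985
[ 0.6716822   0.08532488 -0.29543211] 260.065362822213[ WARN:0@1.483] global loadsave.cpp:1063 imwrite_ Unsupported depth image for selected encoder is fallbacked to CV_8U.
```

View pics/fit.png

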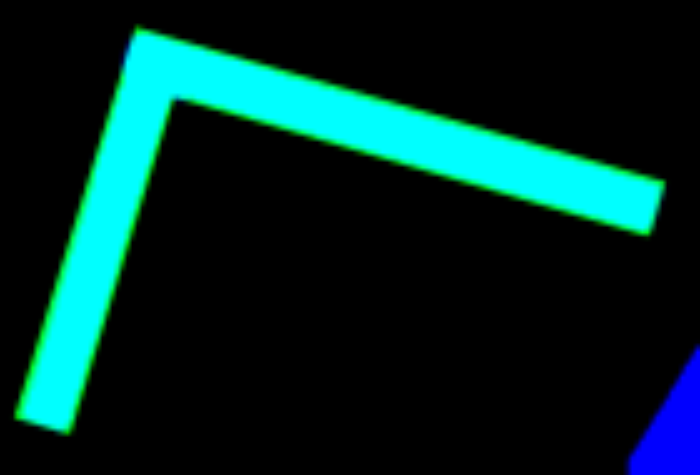

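The fit is good: stop corner (0.6716, 0.0854), yaw -0.295. The block sits at (-0.121, -0.127) in stop axes, turned +0.08. The residual is only the red block intruding in the crop box. I'll push toward the far batten first, then along it to the left batten, using two fingertips about 20 mm apart.

```bash
cat >> h.py <<'E'
from scipy.spatial.transform import Rotation as Ro
def go(xr,yr,z,yaw):
    "tool-frame shift (mm) and turn (deg) from the present pose to a pose given in stop axes; yaw relative to stop"
    s=np.load('s.npy'); o=ctrl.get_obs(); R=Ro.from_euler('xyz',o['eef_rot'])
    w=world([[xr,yr,z]],s)[0]; T=Ro.from_euler('xyz',[np.pi,0,yaw+s[2]])
    print('world',w.round(4),'shift/1000',(R.inv().apply(w-o['ee_pos'])).round(4),'turn/30deg',(np.degrees((R.inv()*T).as_rotvec())/30).round(3))
def where():
    s=np.load('s.npy'); o=ctrl.get_obs(); yaw=o['eef_rot'][2]
    print('t',round(o['time_s'],2),'stop-frame tcp',rel(s,np.r_[o['ee_pos'][:2],yaw]).round(4),'z',round(o['ee_pos'][2],4),'F',np.round(o['force'],1),'w',round(o['grip_width'],4))
E
python3 - <<'E'
from h import *
np.save('s.npy',[.6716,.0854,-.295])
where(); go(-.185,-.127,.1,np.pi)
E
```

```text
t 0.1 stop-frame tcp [-0.5531  0.269   3.0238] z 0.205 F [ 0.8 -0.5 -0.5] w 0.0938
world [0.4577 0.0177 0.1   ] shift/1000 [-0.4121 -0.3499  0.1053] turn/30deg [-0.002 -0.    -0.225]
```

>>> move_arm(targets=[[-0.02,-0.017,0,0,0,-0.03],[-0.047,-0.04,0,0,0,-0.08],[-0.075,-0.064,0,0,0,-0.13],[-0.103,-0.087,0,0,0,-0.18],[-0.13,-0.11,0,0,0,-0.225]], fingers=-0.574)

```text
time_s: 0.52
ee_pos: [0.2958, 0.3492, 0.2052]
eef_rot: [-3.141, -0.0, 2.848]
force: [1.0, -0.2, -0.1]
grip_width: 0.0642
```

```bash
python3 -c "
from h import *
where(); go(-.185,-.127,.1,np.pi)"
```

```text
t 0.52 stop-frame tcp [-0.4362  0.1432  3.1433] z 0.2052 F [ 1.  -0.2 -0.1] w 0.0642
world [0.4577 0.0177 0.1   ] shift/1000 [-0.2508 -0.2706  0.1052] turn/30deg [-0.001 -0.     0.003]
```

>>> move_arm(targets=[[-0.024,-0.026,0,0,0,0],[-0.049,-0.053,0,0,0,0],[-0.074,-0.08,0,0,0,0],[-0.099,-0.107,0,0,0,0],[-0.124,-0.134,0,0,0,0]])

```text
time_s: 0.93
ee_pos: [0.3755, 0.1849, 0.2054]
eef_rot: [-3.142, -0.0, 2.847]
force: [0.3, 0.6, 0.7]
grip_width: 0.0308
```

>>> move_arm(targets=[[-0.025,-0.027,0.01,0,0,0],[-0.05,-0.054,0.03,0,0,0],[-0.075,-0.08,0.06,0,0,0],[-0.1,-0.105,0.085,0,0,0],[-0.115,-0.125,0.1,0,0,0]])

```text
time_s: 1.35
ee_pos: [0.4491, 0.0318, 0.1037]
eef_rot: [-3.141, -0.001, 2.846]
force: [1.0, -0.1, 0.2]
grip_width: 0.0198
```

```bash
python3 -c "
from h import *
where(); go(-.185,-.127,.008,np.pi);save('side','s1.png')"
```

```text
t 1.35 stop-frame tcp [-0.1973 -0.116   3.1412] z 0.1037 F [ 1.  -0.1  0.2] w 0.0198
world [0.4577 0.0177 0.008 ] shift/1000 [-0.0124 -0.0109  0.0957] turn/30deg [-0.001 -0.002 -0.001]
```

View pics/s1.png

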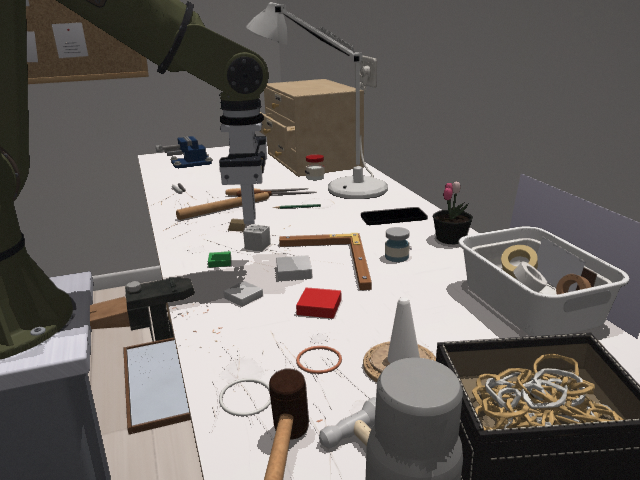

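The side view shows the hand at about (248,215), hovering on the robot side of the grey block (294,267). Nothing has been touched. Now I'll descend behind the block.

>>> move_arm(targets=[[-0.012,-0.011,0.02,0,0,0],[-0.012,-0.011,0.045,0,0,0],[-0.012,-0.011,0.07,0,0,0],[-0.012,-0.011,0.088,0,0,0],[-0.012,-0.011,0.094,0,0,0]])

```text
time_s: 1.82
ee_pos: [0.4557, 0.0196, 0.009]
eef_rot: [-3.141, -0.004, 2.846]
force: [0.9, 0.5, -0.4]
grip_width: 0.02
```

```bash
python3 -c "
from h import *
where(); go(-.072,-.127,.008,np.pi)"
```

```text
t 1.82 stop-frame tcp [-0.1874 -0.1258  3.1413] z 0.009 F [ 0.9  0.5 -0.4] w 0.02
world [ 0.5658 -0.0152  0.008 ] shift/1000 [-0.1154 -0.0012  0.0005] turn/30deg [-0.002 -0.008 -0.001]
```

>>> move_arm(targets=[[-0.006,0,0,0,0,0],[-0.013,0,0,0,0,0],[-0.02,0,0,0,0,0],[-0.026,0,0,0,0,0],[-0.032,0,0,0,0,0]])

```text
time_s: 2.23
ee_pos: [0.4885, 0.0103, 0.0122]
eef_rot: [3.141, -0.0, 2.847]
force: [-6.5, 1.6, 4.1]
grip_width: 0.0204
```

>>> move_arm(targets=[[-0.007,0,0,0,0,0],[-0.014,0,0,0,0,0],[-0.021,0,0,0,0,0],[-0.028,0,0,0,0,0],[-0.035,0,0,0,0,0]])

```text
time_s: 2.65
ee_pos: [0.5217, 0.0, 0.0121]
eef_rot: [3.142, -0.001, 2.847]
force: [-6.5, 1.8, 4.2]
grip_width: 0.0198
```

```bash
python3 -c "
from h import *
where(); go(-.072,-.127,.008,np.pi)"
```

```text
t 2.65 stop-frame tcp [-0.1186 -0.1253  3.1416] z 0.0121 F [-6.5  1.8  4.2] w 0.0198
world [ 0.5658 -0.0152  0.008 ] shift/1000 [-0.0466 -0.0017  0.0041] turn/30deg [ 0.    -0.001 -0.   ]
```

>>> move_arm(targets=[[-0.006,0,0,0,0,0],[-0.013,0,0,0,0,0],[-0.02,0,0,0,0,0],[-0.026,0,0,0,0,0],[-0.032,0,0,0,0,0]])

```text
time_s: 3.07
ee_pos: [0.5523, -0.0093, 0.0121]
eef_rot: [-3.142, -0.001, 2.847]
force: [-6.3, 1.2, 4.4]
grip_width: 0.0198
```

```bash
python3 -c "
from h import *
where(); save('top','t1.png');im=save('side','s2.png');im=cv2.imread('pics/t1.png')
s=cv2.imread('pics/s2.png')[170:320,190:410]
cv2.imwrite('pics/c1.png',np.vstack([cv2.resize(im[195:295,240:400],(640,400)),cv2.resize(s,(640,436))])[:,:])
c=cv2.imread('pics/c1.png');cv2.imwrite('pics/c1.png',cv2.resize(c,(459,600)))"
```

```text
t 3.07 stop-frame tcp [-0.0866 -0.1253  3.1416] z 0.0121 F [-6.3  1.2  4.4] w 0.0198
```

View pics/c1.png

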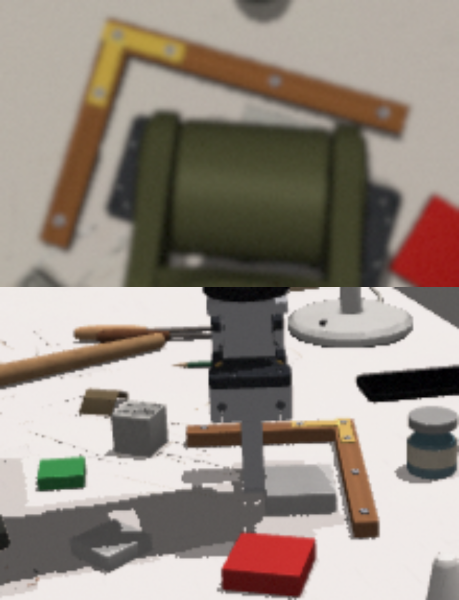

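The side crop (lower half) shows the block flat, driven evenly toward the far batten with a small gap left. In the top crop the wrist hides the block. I'll approach slowly now.

>>> move_arm(targets=[[-0.003,0,0,0,0,0],[-0.006,0,0,0,0,0],[-0.008,0,0,0,0,0],[-0.01,0,0,0,0,0],[-0.011,0,0,0,0,0]])

```text
time_s: 3.58
ee_pos: [0.5622, -0.0123, 0.0118]
eef_rot: [-3.142, -0.001, 2.847]
force: [-7.0, 2.2, 6.0]
grip_width: 0.0202
```

>>> move_arm(targets=[[-0.001,0,0,0,0,0],[-0.002,0,0,0,0,0],[-0.003,0,0,0,0,0],[-0.003,0,0,0,0,0],[-0.003,0,0,0,0,0]])

```text
time_s: 4.0
ee_pos: [0.5636, -0.0127, 0.0117]
eef_rot: [-3.141, -0.005, 2.847]
force: [-16.3, 4.5, 13.5]
grip_width: 0.02
```

```bash
python3 -c "
from h import *
where()"
```

```text
t 4.0 stop-frame tcp [-0.0748 -0.1253  3.1418] z 0.0117 F [-16.3   4.5  13.5] w 0.02
```

>>> move_arm(targets=[[-0.0005,0,0,0,0,0],[-0.001,0,0,0,0,0],[-0.0015,0,0,0,0,0],[-0.002,0,0,0,0,0],[-0.002,0,0,0,0,0]])

```text
time_s: 4.42
ee_pos: [0.5637, -0.0128, 0.0117]
eef_rot: [-3.141, -0.009, 2.847]
force: [-30.3, 7.7, 24.3]
grip_width: 0.0199
```

```bash
python3 -c "
from h import *
where()"
```

```text
t 4.42 stop-frame tcp [-0.0747 -0.1253  3.1419] z 0.0117 F [-30.3   7.7  24.3] w 0.0199
```

It is firmly against the far batten: 30 N with no further motion. I'll back off, lift and go round to the right side.

>>> move_arm(targets=[[0.006,0,0,0,0,0],[0.02,0,0,0,0,0],[0.03,0,-0.025,0,0,0],[0.03,0,-0.055,0,0,0],[0.03,0,-0.075,0,0,0]])

```text
time_s: 4.83
ee_pos: [0.5389, -0.0051, 0.089]
eef_rot: [3.141, 0.002, 2.847]
force: [0.8, 0.0, 0.5]
grip_width: 0.0199
```

>>> move_arm(targets=[[0,0,0,0,0,0.22],[0,0,0,0,0,0.45],[0,0,0,0,0,0.68],[0,0,0,0,0,0.91],[0,0,0,0,0,1.14]])

```text
refused, turn out of range in row 5
```

>>> move_arm(targets=[[0,0,0,0,0,0.23],[0,0,0,0,0,0.46],[0,0,0,0,0,0.69],[0,0,0,0,0,0.92],[0,0,0,0,0,1.15]])

```text
refused, turn out of range in row 5
```

```bash
python3 -c "
from h import *
where(); go(-.032,-.197,.087,np.pi/2)"
```

```text
t 4.83 stop-frame tcp [-0.1007 -0.1251  3.1419] z 0.089 F [0.8 0.  0.5] w 0.0199
world [ 0.5837 -0.0938  0.087 ] shift/1000 [-0.0686 -0.0719  0.0021] turn/30deg [4.000e-03 3.000e-03 3.001e+00]
```

>>> move_arm(targets=[[-0.01,-0.015,0,0,0,0.2],[-0.025,-0.03,0,0,0,0.4],[-0.04,-0.045,0,0,0,0.6],[-0.055,-0.06,0,0,0,0.8],[-0.068,-0.072,0,0,0,1.0]])

```text
time_s: 5.25
ee_pos: [0.5834, -0.0952, 0.0869]
eef_rot: [3.141, 0.001, 2.318]
force: [1.0, 0.8, 0.5]
grip_width: 0.0203
```

>>> move_arm(targets=[[0,0,0,0,0,0.2],[0,0,0,0,0,0.4],[0,0,0,0,0,0.6],[0,0,0,0,0,0.8],[0,0,0,0,0,1.0]])

```text
time_s: 5.67
ee_pos: [0.583, -0.094, 0.0868]
eef_rot: [3.141, 0.0, 1.794]
force: [0.3, 0.1, -0.1]
grip_width: 0.0203
```

>>> move_arm(targets=[[0,0,0,0,0,0.2],[0,0,0,0,0,0.4],[0,0,0,0,0,0.6],[0,0,0,0,0,0.8],[0,0,0,0,0,1.0]])

```text
time_s: 6.08
ee_pos: [0.583, -0.0939, 0.0868]
eef_rot: [3.141, -0.0, 1.271]
force: [0.5, -0.2, 0.5]
grip_width: 0.0201
```

```bash
python3 -c "
from h import *
where(); go(-.032,-.195,.009,np.pi/2)"
```

```text
t 6.08 stop-frame tcp [-0.0327 -0.1974  1.5656] z 0.0868 F [ 0.5 -0.2  0.5] w 0.0201
world [ 0.5843 -0.0919  0.009 ] shift/1000 [0.0024 0.0006 0.0778] turn/30deg [ 0.002 -0.    -0.01 ]
```

>>> move_arm(targets=[[0,0,0.02,0,0,-0.01],[0,0,0.045,0,0,-0.01],[0,0,0.065,0,0,-0.01],[0,0,0.074,0,0,-0.01],[0,0,0.077,0,0,-0.01]])

```text
time_s: 6.5
ee_pos: [0.5822, -0.0937, 0.0082]
eef_rot: [-3.14, 0.0, 1.281]
force: [0.3, 0.4, 0.1]
grip_width: 0.02
```

>>> move_arm(targets=[[0.006,0,0,0,0,0],[0.013,0,0,0,0,0],[0.02,0,0,0,0,0],[0.026,0,0,0,0,0],[0.032,0,0,0,0,0]])

```text
time_s: 6.92
ee_pos: [0.5926, -0.0628, 0.0105]
eef_rot: [3.14, 0.001, 1.282]
force: [-2.2, -6.7, 4.8]
grip_width: 0.0201
```

```bash
python3 -c "
from h import *
where(); go(-.032,-.075,.009,np.pi/2);im=save('side','s3.png')
cv2.imwrite('pics/c2.png',cv2.resize(cv2.imread('pics/s3.png')[170:350,190:430],(720,540)))"
```

```text
t 6.92 stop-frame tcp [-0.0325 -0.1648  1.5767] z 0.0105 F [-2.2 -6.7  4.8] w 0.0201
world [0.6192 0.0229 0.009 ] shift/1000 [0.0898 0.001  0.0015] turn/30deg [0.003 0.001 0.011]
```

View pics/c2.png

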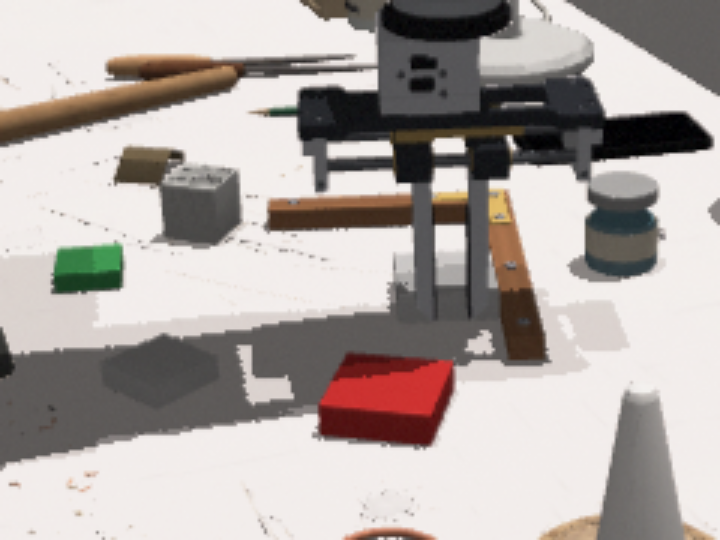

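The crop shows both fingers on the block's right face (crop ~450,290). The block is flat beside the far batten, and the right finger is clear of that batten. I'll keep pushing left, with about 90 mm to go.

>>> move_arm(targets=[[0.007,0,0,0,0,0],[0.014,0,0,0,0,0.01],[0.021,0,0,0,0,0.01],[0.028,0,0,0,0,0.01],[0.035,0,0,0,0,0.01]])

```text
time_s: 7.38
ee_pos: [0.6024, -0.0298, 0.0103]
eef_rot: [3.14, 0.001, 1.276]
force: [-1.6, -5.4, 4.5]
grip_width: 0.02
```

>>> move_arm(targets=[[0.007,0,0,0,0,0],[0.014,0,0,0,0,0],[0.021,0,0,0,0,0],[0.028,0,0,0,0,0],[0.035,0,0,0,0,0]])

```text
time_s: 7.8
ee_pos: [0.6125, 0.0037, 0.0103]
eef_rot: [3.14, 0.001, 1.276]
force: [-1.8, -6.4, 5.2]
grip_width: 0.0201
```

```bash
python3 -c "
from h import *
where()"
```

```text
t 7.8 stop-frame tcp [-0.0328 -0.0954  1.5708] z 0.0103 F [-1.8 -6.4  5.2] w 0.0201
```

Contact is expected at about -0.075, so 20 mm remain.

>>> move_arm(targets=[[0.005,0,0,0,0,0],[0.009,0,0,0,0,0],[0.013,0,0,0,0,0],[0.016,0,0,0,0,0],[0.018,0,0,0,0,0]])

```text
time_s: 8.22
ee_pos: [0.6177, 0.0209, 0.0103]
eef_rot: [3.14, 0.001, 1.276]
force: [-1.6, -6.9, 4.7]
grip_width: 0.0201
```

>>> move_arm(targets=[[0.001,0,0,0,0,0],[0.002,0,0,0,0,0],[0.003,0,0,0,0,0],[0.003,0,0,0,0,0],[0.003,0,0,0,0,0]])

```text
time_s: 8.63
ee_pos: [0.6184, 0.0233, 0.0103]
eef_rot: [3.141, 0.001, 1.276]
force: [-3.0, -7.6, 5.7]
grip_width: 0.02
```

```bash
python3 -c "
from h import *
where()"
```

```text
t 8.63 stop-frame tcp [-0.0328 -0.0749  1.5708] z 0.0103 F [-3.  -7.6  5.7] w 0.02
```

>>> move_arm(targets=[[0.001,0,0,0,0,0],[0.002,0,0,0,0,0],[0.003,0,0,0,0,0],[0.003,0,0,0,0,0],[0.003,0,0,0,0,0]])

```text
time_s: 9.05
ee_pos: [0.6184, 0.0235, 0.0103]
eef_rot: [-3.141, 0.005, 1.275]
force: [-10.1, -25.2, 11.3]
grip_width: 0.0203
```

```bash
python3 -c "
from h import *
where()"
```

```text
t 9.05 stop-frame tcp [-0.0329 -0.0747  1.5703] z 0.0103 F [-10.1 -25.2  11.3] w 0.0203
```

It's seated against the left batten (25 N, no motion). I'll back off, lift, and give a final check push in +x.

>>> move_arm(targets=[[-0.006,0,0,0,0,0],[-0.02,0,0,0,0,0],[-0.03,0,-0.025,0,0,0],[-0.03,0,-0.055,0,0,0],[-0.03,0,-0.08,0,0,0]])

```text
time_s: 9.47
ee_pos: [0.61, -0.0026, 0.091]
eef_rot: [-3.142, -0.0, 1.275]
force: [-0.0, 1.2, 0.8]
grip_width: 0.0201
```

```bash
python3 -c "
from h import *
where(); go(-.108,-.033,.087,np.pi)"
```

```text
t 9.47 stop-frame tcp [-0.0334 -0.1021  1.5701] z 0.091 F [-0.   1.2  0.8] w 0.0201
world [0.5587 0.0852 0.087 ] shift/1000 [ 0.0691 -0.0747  0.004 ] turn/30deg [ 0.000e+00 -1.000e-03 -3.001e+00]
```

>>> move_arm(targets=[[0.01,-0.015,0,0,0,-0.2],[0.025,-0.03,0,0,0,-0.4],[0.04,-0.045,0,0,0,-0.6],[0.055,-0.06,0,0,0,-0.8],[0.07,-0.075,0,0,0,-1.0]])

```text
time_s: 9.88
ee_pos: [0.5582, 0.0875, 0.0896]
eef_rot: [3.141, -0.0, 1.804]
force: [-0.1, 0.6, 0.4]
grip_width: 0.0197
```

>>> move_arm(targets=[[0,0,0,0,0,-0.2],[0,0,0,0,0,-0.4],[0,0,0,0,0,-0.6],[0,0,0,0,0,-0.8],[0,0,0,0,0,-1.0]])

```text
time_s: 10.3
ee_pos: [0.5587, 0.0868, 0.0895]
eef_rot: [3.141, -0.0, 2.328]
force: [-0.2, -0.5, 0.3]
grip_width: 0.0201
```

>>> move_arm(targets=[[0,0,0,0,0,-0.2],[0,0,0,0,0,-0.4],[0,0,0,0,0,-0.6],[0,0,0,0,0,-0.8],[0,0,0,0,0,-1.0]])

```text
time_s: 10.72
ee_pos: [0.5587, 0.0867, 0.0895]
eef_rot: [3.141, 0.0, 2.852]
force: [0.7, -0.2, 0.3]
grip_width: 0.0201
```

```bash
python3 -c "
from h import *
where(); go(-.108,-.033,.01,np.pi)"
```

```text
t 10.72 stop-frame tcp [-0.1084 -0.0315  3.147 ] z 0.0895 F [ 0.7 -0.2  0.3] w 0.0201
world [0.5587 0.0852 0.01  ] shift/1000 [-0.0004 -0.0015  0.0795] turn/30deg [0.001 0.    0.01 ]
```

Clear to descend, then push about 33 mm to contact near -0.0747.

>>> move_arm(targets=[[0,-0.002,0.02,0,0,0.01],[0,-0.002,0.045,0,0,0.01],[0,-0.002,0.065,0,0,0.01],[0,-0.002,0.075,0,0,0.01],[0,-0.002,0.078,0,0,0.01]])

```text
time_s: 11.13
ee_pos: [0.5574, 0.0848, 0.0099]
eef_rot: [-3.141, -0.002, 2.841]
force: [-0.6, 0.2, 0.9]
grip_width: 0.0204
```

>>> move_arm(targets=[[-0.007,0,0,0,0,0],[-0.014,0,0,0,0,0],[-0.021,0,0,0,0,0],[-0.027,0,0,0,0,0],[-0.03,0,0,0,0,0]])

```text
time_s: 11.55
ee_pos: [0.5883, 0.0758, 0.0122]
eef_rot: [3.141, 0.001, 2.841]
force: [0.2, -0.2, -0.3]
grip_width: 0.0202
```

>>> move_arm(targets=[[-0.001,0,0,0,0,0],[-0.002,0,0,0,0,0],[-0.003,0,0,0,0,0],[-0.004,0,0,0,0,0],[-0.005,0,0,0,0,0]])

```text
time_s: 11.97
ee_pos: [0.5902, 0.0751, 0.0114]
eef_rot: [-3.141, -0.004, 2.842]
force: [-16.9, 4.7, 12.5]
grip_width: 0.0202
```

```bash
python3 -c "
from h import *
where()"
```

```text
t 11.97 stop-frame tcp [-0.0749 -0.0335  3.1367] z 0.0114 F [-16.9   4.7  12.5] w 0.0202
```

Contact is at the same -0.075, so it's tight to the far batten too. One slight squaring press, then retreat.

>>> move_arm(targets=[[-0.001,0,0,0,0,-0.01],[-0.0015,0,0,0,0,-0.01],[-0.0015,0,0,0,0,-0.01],[-0.0015,0,0,0,0,-0.01],[-0.0015,0,0,0,0,-0.01]])

```text
time_s: 12.38
ee_pos: [0.5903, 0.0751, 0.0113]
eef_rot: [-3.14, -0.007, 2.847]
force: [-20.9, 4.6, 15.4]
grip_width: 0.0204
```

>>> move_arm(targets=[[0.007,0,0,0,0,0],[0.02,0,0,0,0,0],[0.03,0,-0.025,0,0,0],[0.03,0,-0.06,0,0,0],[0.03,0,-0.1,0,0,0]])

```text
time_s: 12.8
ee_pos: [0.5631, 0.0831, 0.1114]
eef_rot: [-3.14, -0.003, 2.847]
force: [0.8, 0.5, 0.4]
grip_width: 0.02
```

>>> move_arm(targets=[[0.01,0.02,-0.02,0,0,0],[0.03,0.05,-0.05,0,0,0],[0.05,0.08,-0.07,0,0,0],[0.07,0.11,-0.08,0,0,0],[0.09,0.14,-0.08,0,0,0]])

```text
time_s: 13.22
ee_pos: [0.5191, 0.2451, 0.1948]
eef_rot: [3.138, 0.004, 2.846]
force: [1.0, -0.3, 0.3]
grip_width: 0.0198
```

>>> move_arm(targets=[[0.02,0.03,0,0,0,0],[0.04,0.06,0,0,0,0],[0.06,0.09,0,0,0,0],[0.08,0.12,0,0,0,0],[0.09,0.14,0,0,0,0]])

```text
time_s: 13.63
ee_pos: [0.4718, 0.4061, 0.1915]
eef_rot: [3.141, -0.0, 2.849]
force: [1.3, 0.3, 0.7]
grip_width: 0.0201
```

```bash
python3 -c "
from h import *
where(); im=save('top','t2.png')
bs=(250,195,390,268); s,e=fit('top',a_stop(im,bs),STOP,np.load('s.npy'),bs); print(s,e)
b=(270,205,330,250)
c=im[b[1]:b[3],b[0]:b[2]].astype(float); A=((c[...,0]<158).clip(0,1)*np.clip((158-c[...,0])/24,0,1))*np.clip((30-(c[...,0]-c[...,2]))/15,0,1)
q,e=fit('top',A,BLK,[*world([[-.034,-.034,0]],s)[0,:2],s[2]],b); print(rel(s,q),e)
cv2.imwrite('pics/c3.png',cv2.resize(im[170:370,220:420][:,:,::-1],(600,600),interpolation=cv2.INTER_CUBIC))"
```

```text
t 13.63 stop-frame tcp [-0.2844  0.2488  3.1436] z 0.1915 F [1.3 0.3 0.7] w 0.0201
[ 0.67160472  0.08548548 -0.29437496] 97.62023174166366
[-0.03470305 -0.03515008  0.01102297] 75.85570164891098
```

View pics/c3.png

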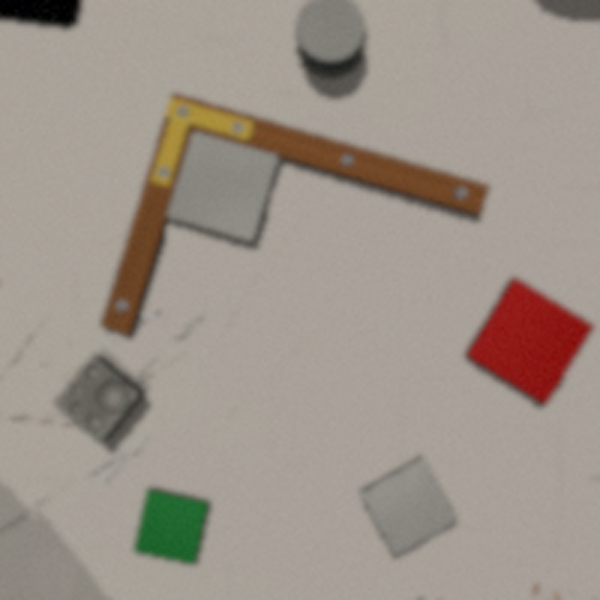

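The top crop shows the block at crop (222,188), tight in the corner with no bench visible along either batten. The doming block, jar, red, green and small grey plates have not moved. The hand is away at the left, so I'm handing in.

```bash
python3 -c "
from h import *
a=cv2.imread('pics/t0.png').astype(int);b=cv2.imread('pics/t2.png').astype(int)
d=np.abs(a-b).max(2)
for n,(u,v) in dict(doming=(254,302),jar=(330,182),brass=(194,308),bangle=(467,307)).items(): print(n,np.percentile(d[v-20:v+20,u-20:u+20],98))
where(); print(ctrl.hand_in())"
```

```text
doming 8.0
jar 8.0
brass 25.0
bangle 8.0
t 13.68 stop-frame tcp [-0.2855  0.2508  3.1453] z 0.1912 F [-0.3  2.7  0.6] w 0.0201
the job is handed in; nothing more can be done
None
```

The steel block is seated in the inner corner of the bench stop, and the job was handed in at 13.7 s. I pushed it with two fingertips to the far batten, then along that batten to the left one. A last press toward the far batten confirmed the fit.

**Checks that agreed:**
- **Hard stops:** each push ended with no further motion, at 31 N and then 21 N on the far batten and 27 N on the left. The tool position at contact matched within 0.2 mm.
- **Final top picture:** no gap shows along either batten. The hand was about 19 cm above the bench and touching nothing.
- **Bystanders:** the doming block, bead jar and copper bangle look the same as at the start, within image noise.

**Checks that disagreed or are less certain:**
- **Block position from the image:** the automatic fit put the block about 3 mm off each batten and turned 0.011 rad. I trusted the hard stops over this, because the strap and batten colours blend into the block's edges there.
- **Brass scrap:** its image patch changed more than the others (25 against 8). The arm's shadow or the arm itself, parked near it, probably explains this. The fingers were never near it at bench height, but I did not check it in a close-up.

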